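# Close the board holder's sliding jaw on a circuit board

### The arm

A 6-joint arm with a two-finger parallel gripper is mounted at the origin on the work surface. World frame = base frame: x ahead of the robot, y to its left, z up, the work surface at z = 0. Lengths are in m, angles in rad, forces in N, time in s.
With the tool pointing down it reaches from about 0.275 to 0.85 m from the base axis. Payload 19 kg.
Tool frame: the origin (TCP) lies at the very end of the fingers, on their centre line; the grasp point (between the pads) lies 19 mm behind it; z points along the fingers, y is the line along which they close (so a half turn about z gives the same grasp; the last joint's range is limited). The gripper opens to 85 mm and grips with 20 to 120 N. Pads are 22 mm wide; open, the fingers measure 114 mm over their backs; the gripper's body (76 mm by 85 mm) begins 54 mm behind the grasp point. The pads swing forward as they close: fully open they stand 13 mm farther back than shut.
Start: joints at [0.972, 0.15, 1.437, -0, 1.554, -0.134], TCP at [0.258, 0.514, 0.231] pointing down, gripper open.
Joint ranges: [-2.8, 2.8], [-0.68, 2.1], [0.12, 2.68], [-1.39, 4.53], [0.16, 2.79], [-2.81, 2.81]. Speed limits (rad/s): [1.89, 1.89, 2.22, 3.01, 3.01, 3.01].

### API

Orientations are given as [roll, pitch, yaw] about the fixed x, y, z axes, in that order (R = Rz(yaw) Ry(pitch) Rx(roll)).
In Python, from rig import ctrl gives the robot as it stands. The module is installed in compiled form; this text tells all that it offers.
- The arm moves only by the shell command python3 -m jog 'ROWS'. ROWS is JSON, a list of rows, each a list of 7 numbers: the shift along the tool's x, y, z in cm, then the turn, a rotation vector about the tool's x, y, z in degrees, then the opening, from 0 (shut) to 1 (fully open). A call has 1 to 5 rows; each row shifts and turns the commanded pose from where the row before left it, along the tool's axes as they then stand; what a row does not reach is not made up. A row lasts 1/8 s, in which the tool goes at most 62.5 mm and 10.7 degrees, less where a joint would pass 70% of its speed; a pose out of reach is approached as far as the arm can. A call with a gripper value outside its range is refused whole. The fingers move at their own pace and stop on an object; the grip force is fixed at half the most. Time passes only in rows, so rows that do not move let the fingers close. It gives the time, the measured TCP pose, the force, the opening and the grip force at its end, in the units of the state.
- ctrl.get_obs(): the state, without advancing time (a new reading comes with each control period).
- ctrl.camera(name): name is "scene" or "top"; returns the picture (400x640x3 uint8, red, green, blue); there is no depth.
- ctrl.calibration(name): a dict with "fx", "fy", "cx", "cy" (pixels), "R" (3x3) and "t" (3): a world point X has camera coordinates R X + t. Camera axes: x right, y down, z forward; pixel columns grow to the right and rows downward; lengths in m; the calibration is good to about 2 mm. A picture is of the moment at which its call begins. calibration takes no time and is no camera call.
- ctrl.sign_off(): hands the job in; it is judged then, once.
The state is a dict: "t": time; "joint_pos": joint angles; "qvel": joint speeds; "tau": joint torques, N m; "tool_pos": TCP position; "ee_rot": TCP orientation; "contact_force": force on the tool from outside, world axes, zero at the start; "wrist_torque": the same for the moment, N m; "gripper_width": finger opening in m; "grip_force": force on a finger pad.
Only numpy, scipy, OpenCV 4.12 (cv2) and the standard library are available. Lean on these libraries where they do the work, as an engineer would, in place of code of your own. Each camera call takes 0.05 s, during which the arm holds its last target. There are 200 camera calls.

### The job

Clamp the circuit board in the bench holder: keep the sliding jaw's release lever squeezed against its grip plate, slide the jaw along to the notch where its sprung rubber pad is pressed in against the board's edge (clearly pressed in, but not to its end), then let go so that the lever springs all the way back with its tooth fully down in that notch. Do it gently, without cracking the lever or the board, and leave the other things on the bench alone.

Things in the scene. Friction and masses are not known exactly. Their poses are not given: they have to be found in the camera images.
- holder: Grey base plate of the board holder, 120 x 320 x 12 mm, fixed to the bench. Origin: centre of its underside; y is the slide direction, from the jaw towards the board and the end stop; x is across the rail, z up. The guide rail runs at x = -18 mm, the notched steel rack at x = 12 to 30 mm, 38 mm high. Two aluminium bed rails, tops 44 mm above the bench, carry the board.
- stop: Fixed aluminium end stop across the bed, 106 (x) x 14 (y) x 22 (z) mm. Origin: centre of its underside, 44 mm above the bench; axes along the holder's. The board lies against its -y side, up to 3 mm away. Its place along the bed differs.
- board: Loose green circuit board lying flat on the bed, 104 (x) x 90 (y) x 4 mm with low components, 0.12 kg. Origin: centre of its underside; axes along the holder's. Its -y edge is the one to be clamped. It cracks if pressed against the stop with more than 20 N; pressed only through the pad's spring it never gets more than 10 N.
- jaw (a joint): Travel of the black sliding jaw along the holder's +y, m: 0 fully back, up to 0.116. It stays wherever it is left: the rail drags with about 7 N. At 0 the jaw's middle is at holder y = -110 mm and the pad's face, not pressed in, at holder y = -65 mm.
- jaw_grip (a point): Point on the jaw midway between the outer face of the grip plate and the outermost line of the squeeze bar (lever at rest), at the height of the bar, 92 mm above the bench; moves with the jaw. Each of those outer surfaces is 25 mm from it, the plate's on the holder's -x side, the bar's on the +x side.
- grip_plate: Fixed upright black plate on the jaw, 8 (x) x 34 (y) x 58 (z) mm, from 52 to 110 mm above the bench; the fixed half of the squeeze grip. Origin: centre of its underside. Cracks above 70 N of finger force.
- squeeze_bar: Black bar, 12 mm diameter, 40 mm long along the holder's y, on top of the release lever, 92 mm above the bench. Origin: its middle. Pinch it together with the grip plate from above, fingers on the outer sides: 50 mm over both at rest, 36 mm fully squeezed. It takes 3 N to start, 6 N to squeeze fully; cracks above 70 N of finger force. The jaw below it is 59 mm high.
- lever (a joint): Angle of the release lever, rad: 0 at rest with the tooth fully down in a notch (or in the parking slot), 0.35 fully squeezed to its stop. The tooth clears the rack above about 0.25. Let go over a crest between notches, the lever hangs at 0.12 or more instead of 0.
- tooth: Steel tooth, 5 mm wide (y), low on the lever at the jaw's middle; origin: its centre. It drops into the rack's notches from the +x side. It starts in a long parking slot at the jaw's end of the rack; past that, 6.8 mm notches every 14 mm with 7.2 mm crests between. The rack lies up to 6 mm either way along y from case to case, not reported: feel for the notch (1.8 mm of play in it).
- pad (a joint): How far the jaw's sprung rubber pad (80 x 8 x 18 mm, in front of the jaw, 46 to 64 mm above the bench) is pushed back into the jaw, m: 0 free, 0.018 its end. Spring: 2 N at the start, 9 N at the end. 0.002 to 0.017 counts as clamped; there is always a notch inside this.
- screwdriver: Loose screwdriver lying on the bench beyond the holder; not needed.
- jar: Small closed jar, 48 mm diameter, 50 mm high, standing right of the holder; not needed.
- parts_bin: Open blue bin, 110 x 160 x 50 mm, standing left of the holder; not needed.
Things that resemble listed ones, but are neither listed nor needed, are in the scene too. Of the things like the board, leave any that is orange or red; of the rest the smaller one is meant.

How it is judged:
By the outcome, as a careful person would: the job done as asked, in the order asked, and still so for the second after the job is handed in, with the robot touching nothing.
It also fails if it takes over 51 s, if anything falls off the work surface, if the arm or the gripper's body presses on something with over 40 N, if the wrist force passes 120 N, or if a joint passes its speed limit or range.

## Working session

There is one attempt and no reset: what is moved stays moved. The work goes in short steps, Python scripts to look and compute and a shell command to move; the robot and the scene stay as the last step left them, time stands still between calls to the robot, and variables do not carry over. Pictures are saved under pics/ and viewed, at most 10 in all, crops included, and the job is handed in when it is done.

```bash
mkdir -p pics; python3 - <<'E'
from rig import ctrl
import cv2
for n in("scene","top"):
    im=ctrl.camera(n); cv2.imwrite(f"pics/{n}0.png",im[:,:,::-1])
    c=ctrl.calibration(n); print(n,{k:(v if not hasattr(v,'round') else v.round(4).tolist() if hasattr(v,'tolist') else v) for k,v in c.items()})
o=ctrl.get_obs();print(o)
E
```

```text
scene {'fx': 467.6230281280265, 'fy': 467.6230281280265, 'cx': 320.1067098704619, 'cy': 194.08300587698872, 'R': [[0.3316, 0.9433, 0.0177], [0.7481, -0.2515, -0.6141], [-0.5748, 0.2168, -0.789]], 't': [-0.2034, -0.3384, 1.4589]}
top {'fx': 428.963525703675, 'fy': 428.963525703675, 'cx': 315.4554916226121, 'cy': 195.80295530666217, 'R': [[0.0202, -0.9994, -0.0274], [-0.9957, -0.0176, -0.0909], [0.0904, 0.0291, -0.9955]], 't': [0.0488, 0.5541, 1.2182]}
{'t': 0.1, 'joint_pos': array([ 9.71975904e-01,  1.50952150e-01,  1.43797647e+00,  4.77234462e-06,
        1.55380345e+00, -1.34009904e-01]), 'qvel': array([-1.85347125e-03,  6.86138592e-05, -2.04093553e-03, -9.34499305e-04,
       -9.98429676e-04,  4.70854706e-04]), 'tau': array([ 3.48436151e-03, -7.14378619e+01, -5.71801043e+01, -3.79261637e-04,
        6.85977138e-03, -6.47358638e-05]), 'tool_pos': array([0.2576366 , 0.51379425, 0.2307219 ]), 'ee_rot': array([-3.14046409e+00, -1.56965414e-04,  2.67678196e+00]), 'contact_force': array([ 0.33709304,  0.00106942, -0.23904594]), 'wrist_torque': array([-0.02769978,  0.0195151 , -0.0611213 ]), 'grip_force': 0.0, 'gripper_width': 0.08551651460054098}
```

View pics/scene0.png

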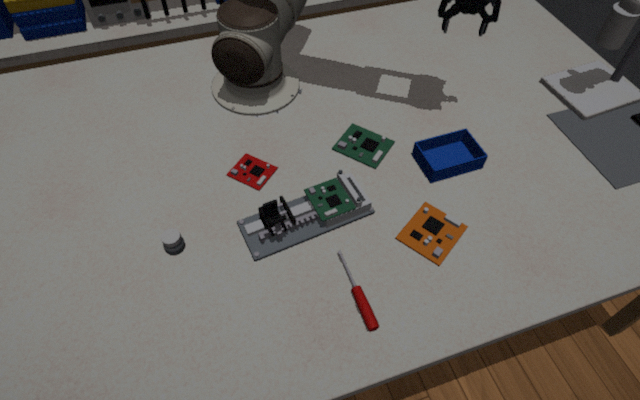

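View pics/top0.png

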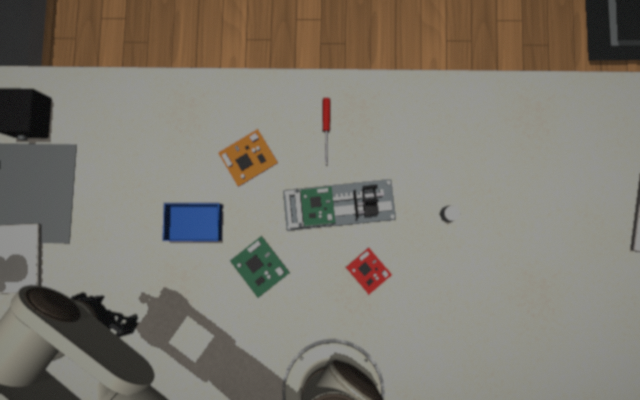

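The scene view shows the holder at about (305,215), with the jaw at (272,215) and the board at (330,198). The top view shows the holder spanning columns 284–396 and rows 179–231, with the stop on the left (world +y) and the jaw at about (370,200). The larger green board at (260,266) is a decoy. I'll enlarge both.

```bash
python3 - <<'E'
import cv2,numpy as np
a=cv2.imread("pics/top0.png")[172:238,276:404]; b=cv2.imread("pics/scene0.png")[165:262,232:380]
a=cv2.resize(a,None,fx=6,fy=6,interpolation=3); 
cv2.imwrite("pics/topc.png",a)
cv2.imwrite("pics/scenec.png",cv2.resize(b,None,fx=5,fy=5,interpolation=3))
E
```

```text
(no output)
```

View pics/topc.png

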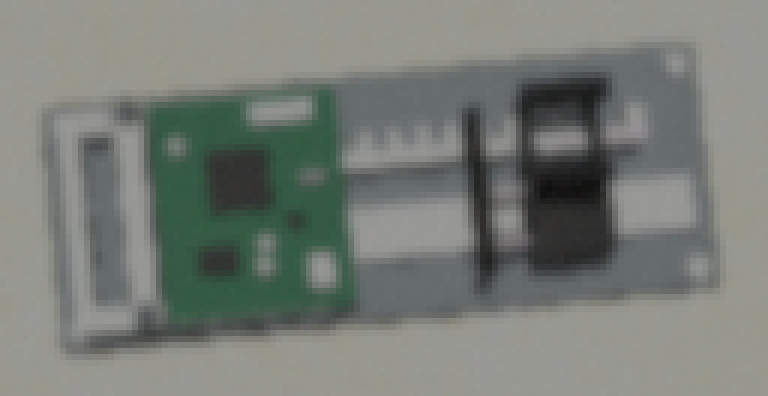

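View pics/scenec.png

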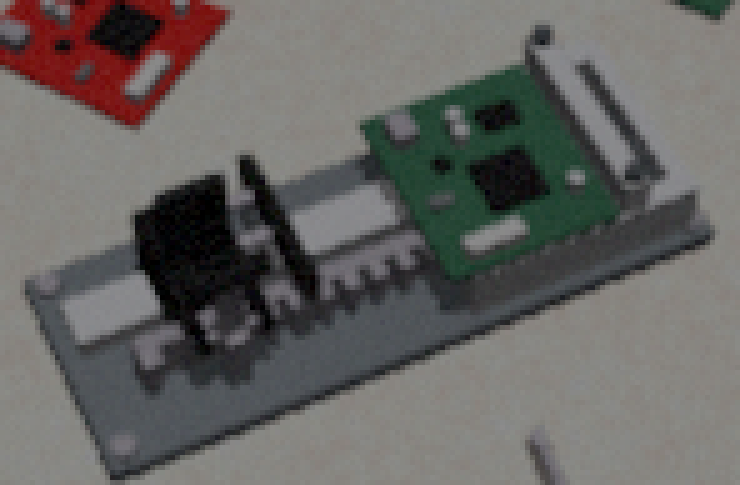

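The top crop shows the plate corners at crop (45,106), (693,45), (718,285), (68,352). The squeeze bar is the dark band at (517–607, 78–98), the grip plate top is at about (538–608, 178–200), the board's -y edge runs (338,88)–(353,308), and the pad is at (468–490, 105–290).

```bash
cat >h.py <<'E'
import numpy as np
from rig import ctrl
def ray(n,uv,z):
    c=ctrl.calibration(n);R=np.array(c["R"]);t=np.array(c["t"])
    C=-R.T@t; d=R.T@np.array([(uv[0]-c["cx"])/c["fx"],(uv[1]-c["cy"])/c["fy"],1.])
    return C+d*(z-C[2])/d[2]
def tc(u,v,z): return ray("top",(276+(u+.5)/6-.5,172+(v+.5)/6-.5),z)
def sc(u,v,z): return ray("scene",(232+(u+.5)/5-.5,165+(v+.5)/5-.5),z)
E
python3 - <<'E'
from h import *
P=np.array([tc(*p,.012) for p in[(45,106),(693,45),(718,285),(68,352)]])[:,:2]
print(P.round(4))
c=P.mean(0); yd=(P[0]+P[3]-P[1]-P[2])/2; L=np.linalg.norm(yd);xd=(P[0]+P[1]-P[2]-P[3])/2
print("c",c,"L",L,np.linalg.norm(xd)); a=np.arctan2(-yd[0],yd[1]);a2=np.arctan2(xd[1],xd[0])
print("yaw",a,a2); yaw=(a*3+a2)/4
M=np.array([[np.cos(yaw),np.sin(yaw)],[-np.sin(yaw),np.cos(yaw)]])
def H(p): return ((M@(p[:2]-c))*1000).round(1)
print("plate corners scene",[H(sc(*p,.012)) for p in[(25,292),(112,475),(713,235)]])
print("bar",H(tc(562,88,.098)),"ends",H(tc(518,88,.098)),H(tc(606,84,.098)))
print("plate",H(tc(573,187,.110)),H(tc(540,187,.110)),H(tc(607,187,.110)))
print("board edge",H(tc(338,88,.048)),H(tc(353,308,.048)),"scene",H(sc(450,275,.048)),H(sc(362,122,.048)))
print("pad front",H(tc(468,110,.064)),H(tc(482,290,.064)))
print("jaw_grip world for -110:",c+M.T@np.array([0,-.11]), "bar world",tc(562,88,.098),"plate",tc(573,187,.11))
E
```

```text
[[ 0.5721  0.1554]
 [ 0.6075 -0.1609]
 [ 0.4906 -0.1734]
 [ 0.452   0.1409]]
c [ 0.53054916 -0.00949446] L 0.31746505489689636 0.11920466391116813
yaw 0.11682180660541686 0.11351600454520223
plate corners scene [array([ -51.9, -158.1]), array([  60.3, -156.7]), array([ 60.7, 159.3])]
bar [ 35.3 -84.2] ends [ 37.2 -64.4] [  35.1 -104.2]
plate [-10.9 -83. ] [ -9.4 -68.3] [-12.3 -98.1]
board edge [50.9 16. ] [-53.6  19.3] scene [48.9 19.7] [-51.6  20.8]
pad front [ 32.8 -43.2] [-51.5 -40.9]
jaw_grip world for -110: [ 0.54328005 -0.11875526] bar world [ 0.57533668 -0.08905012  0.098     ] plate [ 0.5293785  -0.09320718  0.11      ]
```

```bash
cat >>h.py <<'E'
from scipy.spatial.transform import Rotation as Ro
YAW=.116; C0=np.array([.5305,-.0095])
def W(x,y): # holder mm -> world
    s,c=np.sin(YAW),np.cos(YAW); return C0+np.array([c*x-s*y,s*x+c*y])/1000
def plan(p,n):
    o=ctrl.get_obs();A=Ro.from_euler("xyz",o["ee_rot"]);B=Ro.from_euler("xyz",[np.pi,0,np.pi/2+YAW])
    rv=(A.inv()*B).as_rotvec(degrees=True)/n; d=(np.array(p)-o["tool_pos"])*100/n
    for i in range(n):
        print(np.r_[A.inv().apply(d),rv].round(1).tolist()); A=A*Ro.from_rotvec(rv,degrees=True)
E
python3 -c "
from h import *
plan([*W(6,-83),.17],15)"
```

```text
[-3.5, -2.7, 0.4, -0.0, 0.0, 3.8]
[-3.7, -2.5, 0.4, -0.0, 0.0, 3.8]
[-3.9, -2.3, 0.4, -0.0, 0.0, 3.8]
[-4.0, -2.0, 0.4, -0.0, 0.0, 3.8]
[-4.1, -1.7, 0.4, -0.0, 0.0, 3.8]
[-4.2, -1.5, 0.4, -0.0, 0.0, 3.8]
[-4.3, -1.2, 0.4, -0.0, 0.0, 3.8]
[-4.4, -0.9, 0.4, -0.0, 0.0, 3.8]
[-4.4, -0.6, 0.4, -0.0, 0.0, 3.8]
[-4.5, -0.3, 0.4, -0.0, 0.0, 3.8]
[-4.5, -0.0, 0.4, -0.0, 0.0, 3.8]
[-4.5, 0.3, 0.4, -0.0, 0.0, 3.8]
[-4.4, 0.6, 0.4, -0.0, 0.0, 3.8]
[-4.4, 0.9, 0.4, -0.0, 0.0, 3.8]
[-4.3, 1.2, 0.4, -0.0, 0.0, 3.8]
```

```bash
python3 -m jog '[[-3.5,-2.7,0.4,0,0,3.8,1],[-3.7,-2.5,0.4,0,0,3.8,1],[-3.9,-2.3,0.4,0,0,3.8,1],[-4,-2,0.4,0,0,3.8,1],[-4.1,-1.7,0.4,0,0,3.8,1]]'; python3 -m jog '[[-4.2,-1.5,0.4,0,0,3.8,1],[-4.3,-1.2,0.4,0,0,3.8,1],[-4.4,-0.9,0.4,0,0,3.8,1],[-4.4,-0.6,0.4,0,0,3.8,1],[-4.5,-0.3,0.4,0,0,3.8,1]]'; python3 -m jog '[[-4.5,0,0.4,0,0,3.8,1],[-4.5,0.3,0.4,0,0,3.8,1],[-4.4,0.6,0.4,0,0,3.8,1],[-4.4,0.9,0.4,0,0,3.8,1],[-4.3,1.2,0.4,0,0,3.8,1]]'; python3 -m jog '[[0,0,0,0,0,0,1]]'
python3 - <<'E'
from h import *
import cv2
plan([*W(6,-83),.12],2)
for n,(r,c) in dict(top=(130,300),scene=(130,200)).items():
    im=ctrl.camera(n)[:,:,::-1]; cv2.imwrite(f"pics/{n}1.png",im)
    cv2.imwrite(f"pics/{n}1c.png",cv2.resize(im[r:r+120,c:c+150],None,fx=5,fy=5,interpolation=3))
E
```

```text
t: 0.72
tool_pos: [0.3541, 0.3111, 0.211]
ee_rot: [-3.141, -0.0, 2.343]
contact_force: [1.0, 0.4, -0.0]
gripper_width: 0.0855
grip_force: 0.0
t: 1.35
tool_pos: [0.449, 0.1085, 0.1911]
ee_rot: [-3.141, -0.0, 2.011]
contact_force: [0.5, -0.7, 0.4]
gripper_width: 0.0852
grip_force: 0.0
t: 1.98
tool_pos: [0.5456, -0.0937, 0.1709]
ee_rot: [-3.141, -0.0, 1.68]
contact_force: [0.4, 0.0, -0.4]
gripper_width: 0.0854
grip_force: 0.0
t: 2.1
tool_pos: [0.5456, -0.0946, 0.1701]
ee_rot: [-3.14, -0.0, 1.678]
contact_force: [-0.1, 1.0, 0.4]
gripper_width: 0.0852
grip_force: 0.0
[0.2, 0.0, 2.5, -0.0, -0.0, -0.2]
[0.2, 0.0, 2.5, -0.0, -0.0, -0.2]
```

View pics/scene1c.png

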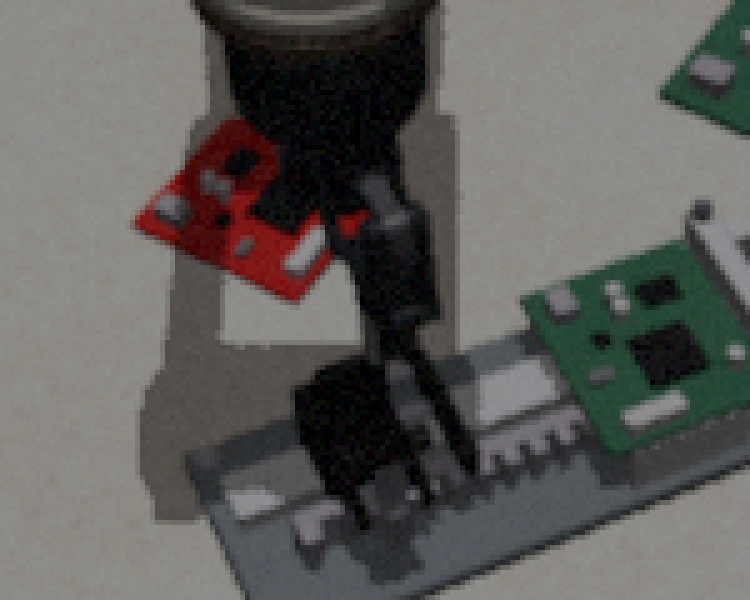

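The fingers stand above the jaw, straddling the plate and bar (crop about (370,330)). I'll descend gradually and watch the force.

```bash
python3 -m jog '[[-0.1,0,2.5,0,0,-0.2,1],[-0.1,0,2.5,0,0,-0.2,1],[0,0,1,0,0,0,1]]'; python3 -m jog '[[0,0,1,0,0,0,1],[0,0,1,0,0,0,1],[0,0,1,0,0,0,1],[0,0,0.6,0,0,0,1],[0,0,0,0,0,0,1]]'
python3 -c "
from h import *
plan([*W(6,-83),.074],1)"
```

```text
t: 2.58
tool_pos: [0.5447, -0.0932, 0.1104]
ee_rot: [-3.14, -0.001, 1.69]
contact_force: [0.2, 0.0, 0.2]
gripper_width: 0.0854
grip_force: 0.0
t: 3.2
tool_pos: [0.5453, -0.0943, 0.0749]
ee_rot: [-3.141, -0.0, 1.689]
contact_force: [0.4, -0.8, -0.0]
gripper_width: 0.0853
grip_force: 0.0
[0.3, 0.1, 0.1, -0.0, -0.0, 0.1]
```

```bash
python3 -m jog '[[0.3,0,0,0,0,0,0.75],[0,0,0,0,0,0,0.75],[0,0,0,0,0,0,0.65]]'; python3 -m jog '[[0,0,0,0,0,0,0.55],[0,0,0,0,0,0,0.55]]';python3 -m jog '[[0,0,0,0,0,0,0.47],[0,0,0,0,0,0,0.47]]'
```

```text
t: 3.58
tool_pos: [0.5457, -0.0913, 0.0759]
ee_rot: [3.14, 0.001, 1.689]
contact_force: [4.8, 1.5, 3.2]
gripper_width: 0.0556
grip_force: 2.2
t: 3.82
tool_pos: [0.5457, -0.0914, 0.0759]
ee_rot: [3.14, 0.001, 1.689]
contact_force: [6.5, 2.0, 4.6]
gripper_width: 0.0471
grip_force: 3.3
t: 4.08
tool_pos: [0.5461, -0.0914, 0.0762]
ee_rot: [3.139, 0.001, 1.689]
contact_force: [7.0, 2.7, 7.4]
gripper_width: 0.0401
grip_force: 4.7
```

```bash
python3 -m jog '[[0,0,0,0,0,0,0.43],[0,0,0,0,0,0,0.43]]'; python3 -m jog '[[0,0,0,0,0,0,0.40],[0,0,0,0,0,0,0.40]]'
```

```text
t: 4.32
tool_pos: [0.5473, -0.0913, 0.0767]
ee_rot: [3.136, 0.001, 1.689]
contact_force: [16.9, 4.4, 6.8]
gripper_width: 0.0371
grip_force: 8.8
t: 4.58
tool_pos: [0.5474, -0.0913, 0.0769]
ee_rot: [3.136, 0.001, 1.689]
contact_force: [15.0, 4.0, 7.5]
gripper_width: 0.0349
grip_force: 29.0
```

```bash
python3 -m jog '[[0,0.1,0,0,0,0,0.38],[0,0,0,0,0,0,0.38]]'; python3 - <<'E'
from h import *
import cv2
im=cv2.cvtColor(cv2.imread("pics/top0.png"),cv2.COLOR_BGR2GRAY).astype(np.float32)
c=ctrl.calibration("top");R=np.array(c["R"]);t=np.array(c["t"])
ys=np.arange(-38,14,1.)
for x in (14,18,22,25,28):
    u=[]
    for y in ys:
        q=R@np.r_[W(x,y),.038]+t; u.append([c["fx"]*q[0]/q[2]+c["cx"],c["fy"]*q[1]/q[2]+c["cy"]])
    u=np.float32(u); p=cv2.remap(im,u[:,:1],u[:,1:],cv2.INTER_LINEAR).ravel()
    z=np.sum((p-p.mean())*np.exp(2j*np.pi*ys/14)); 
    print(x,abs(z).round(),"crest y mod14:",(np.angle(z)/2/np.pi*14%14).round(2),p.astype(int)[::2])
E
```

```text
t: 4.82
tool_pos: [0.5473, -0.0913, 0.077]
ee_rot: [3.138, 0.001, 1.689]
contact_force: [1.1, 2.9, 17.6]
gripper_width: 0.0338
grip_force: 59.0
14 8.0 crest y mod14: 1.11 [115 123 126 127 129 130 131 134 134 133 132 131 131 131 129 129 129 130
 132 133 135 137 137 136 133 130]
18 27.0 crest y mod14: 6.75 [133 142 143 143 141 142 143 145 147 147 146 145 146 147 147 146 145 144
 143 144 146 148 149 148 147 145]
22 172.0 crest y mod14: 5.74 [132 143 140 134 129 130 135 140 142 140 136 131 133 138 143 144 139 133
 129 131 136 143 144 142 136 130]
25 257.0 crest y mod14: 5.67 [128 138 136 127 120 118 128 135 139 134 127 121 123 129 136 139 132 124
 117 122 129 138 139 133 125 118]
28 243.0 crest y mod14: 5.62 [122 131 130 120 114 114 122 129 133 129 122 116 116 123 129 134 127 120
 114 117 124 131 131 125 118 110]
```

```bash
python3 -m jog '[[0.2,0,0,0,0,0,0.40],[0.3,0,0,0,0,0,0.40],[0.5,0,0,0,0,0,0.40]]'; python3 -m jog '[[0.6,0,0,0,0,0,0.40],[0.6,0,0,0,0,0,0.40],[0.6,0,0,0,0,0,0.40],[0.6,0,0,0,0,0,0.40],[0.4,0,0,0,0,0,0.40]]'
```

```text
t: 5.2
tool_pos: [0.5464, -0.0824, 0.0769]
ee_rot: [3.138, 0.003, 1.689]
contact_force: [5.2, -6.0, 12.5]
gripper_width: 0.0341
grip_force: 43.4
t: 5.82
tool_pos: [0.5429, -0.0543, 0.0769]
ee_rot: [3.138, 0.003, 1.689]
contact_force: [3.6, -7.2, 14.1]
gripper_width: 0.0341
grip_force: 44.0
```

```bash
python3 -m jog '[[0.5,0,0,0,0,0,0.40],[0.5,0,0,0,0,0,0.40],[0.5,0,0,0,0,0,0.40],[0.2,0,0,0,0,0,0.40]]'; for i in 1; do python3 -m jog '[[0.3,0,0,0,0,0,0.40]]'; python3 -m jog '[[0.3,0,0,0,0,0,0.40]]';python3 -m jog '[[0.3,0,0,0,0,0,0.40]]'; python3 -m jog '[[0.3,0,0,0,0,0,0.40]]'; done
python3 - <<'E'
from h import *
import cv2
o=ctrl.get_obs();d=o["tool_pos"][:2]-C0;print("holder y",-d[0]*np.sin(YAW)+d[1]*np.cos(YAW))
im=ctrl.camera("scene")[:,:,::-1]; cv2.imwrite("pics/s2.png",im)
cv2.imwrite("pics/s2c.png",cv2.resize(im[150:260,230:380],None,fx=5,fy=5,interpolation=3))
E
```

```text
t: 6.32
tool_pos: [0.5409, -0.0374, 0.0769]
ee_rot: [3.138, 0.003, 1.689]
contact_force: [3.7, -7.0, 14.3]
gripper_width: 0.0341
grip_force: 44.3
t: 6.45
tool_pos: [0.5406, -0.0346, 0.0769]
ee_rot: [3.138, 0.003, 1.689]
contact_force: [3.1, -7.1, 14.8]
gripper_width: 0.0345
grip_force: 44.4
t: 6.58
tool_pos: [0.5402, -0.0316, 0.0769]
ee_rot: [3.138, 0.003, 1.689]
contact_force: [2.4, -7.9, 15.5]
gripper_width: 0.0342
grip_force: 44.4
t: 6.7
tool_pos: [0.5399, -0.0289, 0.0769]
ee_rot: [3.138, 0.003, 1.689]
contact_force: [4.0, -10.3, 14.2]
gripper_width: 0.0342
grip_force: 44.4
t: 6.82
tool_pos: [0.5395, -0.026, 0.0769]
ee_rot: [3.138, 0.003, 1.689]
contact_force: [2.2, -10.8, 13.7]
gripper_width: 0.0343
grip_force: 44.5
holder y -0.01740937392337055
```

View pics/s2c.png

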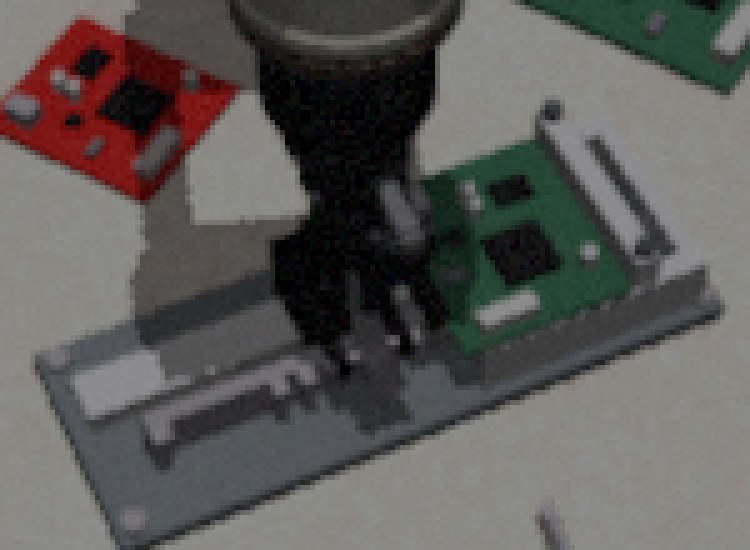

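The jaw has reached the board and the pad is pressed in about 4 mm (force -10.8 N, against 7 N of drag). From the rack pattern, a notch lies about 2.5 mm further on.

```bash
python3 -m jog '[[0.25,0,0,0,0,0,0.40],[0,0,0,0,0,0,0.40]]'; python3 -m jog '[[0,0,0,0,0,0,0.48],[0,0,0,0,0,0,0.52],[0,0,0,0,0,0,0.52]]'; python3 -m jog '[[0,0,0,0,0,0,0.60],[0,0,0,0,0,0,0.60]]'; python3 -m jog '[[0,0,0,0,0,0,0.66],[0,0,0,0,0,0,0.66]]'; python3 -m jog '[[0,0,0,0,0,0,0.70],[0,0,0,0,0,0,0.70]]'
```

```text
t: 7.12
tool_pos: [0.5392, -0.0234, 0.0769]
ee_rot: [3.138, 0.003, 1.689]
contact_force: [3.0, -10.5, 13.6]
gripper_width: 0.0345
grip_force: 44.5
t: 7.5
tool_pos: [0.5387, -0.0227, 0.076]
ee_rot: [3.14, 0.001, 1.689]
contact_force: [6.2, -3.4, 4.9]
gripper_width: 0.0447
grip_force: 3.4
t: 7.75
tool_pos: [0.538, -0.0224, 0.0754]
ee_rot: [3.141, 0.001, 1.689]
contact_force: [4.2, -2.3, 1.8]
gripper_width: 0.0512
grip_force: 2.1
t: 8.0
tool_pos: [0.5375, -0.0221, 0.075]
ee_rot: [-3.14, -0.0, 1.689]
contact_force: [-0.3, -0.2, -0.1]
gripper_width: 0.0559
grip_force: 0.0
t: 8.25
tool_pos: [0.5378, -0.0221, 0.0752]
ee_rot: [-3.141, -0.0, 1.689]
contact_force: [0.9, 0.5, -0.0]
gripper_width: 0.0597
grip_force: 0.0
```

The contact ended at about 53 mm opening instead of about 62, so the tooth is hanging on a crest. I'll squeeze again, move about 1.2 mm forward and test.

```bash
python3 -m jog '[[0,0,0,0,0,0,0.50],[0,0,0,0,0,0,0.42],[0,0,0,0,0,0,0.40],[0,0,0,0,0,0,0.40]]'; python3 -m jog '[[0.12,0,0,0,0,0,0.40],[0.13,0,0,0,0,0,0.40],[0,0,0,0,0,0,0.40]]'; python3 -m jog '[[0,0,0,0,0,0,0.48],[0,0,0,0,0,0,0.55],[0,0,0,0,0,0,0.60],[0,0,0,0,0,0,0.60]]'; python3 -m jog '[[0,0,0,0,0,0,0.66],[0,0,0,0,0,0,0.66]]'
```

```text
t: 8.75
tool_pos: [0.5392, -0.0222, 0.0764]
ee_rot: [3.138, 0.001, 1.689]
contact_force: [4.4, 1.9, 7.7]
gripper_width: 0.0349
grip_force: 34.1
t: 9.12
tool_pos: [0.539, -0.0209, 0.0764]
ee_rot: [3.138, 0.003, 1.689]
contact_force: [5.0, -9.8, 6.0]
gripper_width: 0.0351
grip_force: 34.1
t: 9.62
tool_pos: [0.538, -0.0199, 0.0755]
ee_rot: [3.141, 0.0, 1.689]
contact_force: [5.0, -2.9, 1.2]
gripper_width: 0.0515
grip_force: 2.2
t: 9.88
tool_pos: [0.5378, -0.0197, 0.0752]
ee_rot: [3.141, 0.0, 1.689]
contact_force: [6.8, -1.1, -1.9]
gripper_width: 0.0564
grip_force: 2.8
```

At 56 mm the bar still presses on the finger, so the tooth has dropped further this time. I'll open on.

```bash
python3 -m jog '[[0,0,0,0,0,0,0.72],[0,0,0,0,0,0,0.72]]'; python3 -m jog '[[0,0,0,0,0,0,0.76],[0,0,0,0,0,0,0.76]]'; python3 -m jog '[[0,0,0,0,0,0,0.80],[0,0,0,0,0,0,0.80]]'
```

```text
t: 10.12
tool_pos: [0.5376, -0.0196, 0.0751]
ee_rot: [-3.141, -0.0, 1.689]
contact_force: [6.5, -1.1, -3.1]
gripper_width: 0.0614
grip_force: 2.7
t: 10.38
tool_pos: [0.5376, -0.0196, 0.0752]
ee_rot: [-3.141, -0.0, 1.689]
contact_force: [3.8, 0.6, -2.1]
gripper_width: 0.0649
grip_force: 2.3
t: 10.62
tool_pos: [0.5374, -0.0197, 0.0753]
ee_rot: [-3.141, 0.0, 1.689]
contact_force: [0.5, -0.1, -0.3]
gripper_width: 0.0679
grip_force: 0.0
```

```bash
python3 -m jog '[[0,0,0,0,0,0,1],[0,0,0,0,0,0,1],[0,0,-1,0,0,0,1],[0,0,-3,0,0,0,1],[0,0,-4,0,0,0,1]]'; python3 -m jog '[[0,0,-5,0,0,0,1],[-2,-5,-3,0,0,0,1],[-2,-5,0,0,0,0,1],[-2,-5,0,0,0,0,1],[-2,-5,0,0,0,0,1]]'; python3 -m jog '[[0,-3,0,0,0,0,1],[0,0,0,0,0,0,1]]'; python3 - <<'E'
from h import *
import cv2
a=ctrl.camera("top")[:,:,::-1];b=ctrl.camera("scene")[:,:,::-1]
cv2.imwrite("pics/t3.png",a);cv2.imwrite("pics/s3.png",b)
a=cv2.resize(a[172:238,276:404],None,fx=6,fy=6,interpolation=3);b=cv2.resize(b[165:245,240:368],None,fx=6,fy=6,interpolation=3)
cv2.imwrite("pics/t3c.png",a);cv2.imwrite("pics/s3c.png",b)
E
```

```text
t: 11.25
tool_pos: [0.5372, -0.0196, 0.1563]
ee_rot: [-3.14, -0.0, 1.689]
contact_force: [0.7, 0.0, 0.5]
gripper_width: 0.0853
grip_force: 0.0
t: 11.88
tool_pos: [0.3469, -0.123, 0.236]
ee_rot: [3.141, 0.001, 1.69]
contact_force: [0.4, -0.5, 0.5]
gripper_width: 0.0852
grip_force: 0.0
t: 12.12
tool_pos: [0.3175, -0.1266, 0.2364]
ee_rot: [3.14, 0.002, 1.687]
contact_force: [0.9, -0.2, 0.6]
gripper_width: 0.0852
grip_force: 0.0
```

View pics/t3c.png

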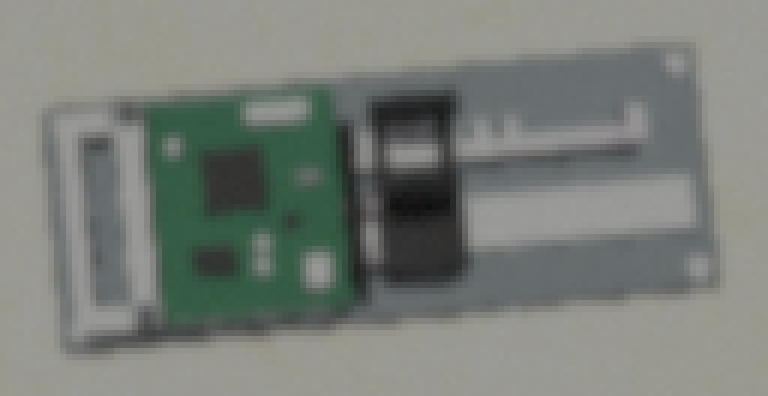

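View pics/s3c.png

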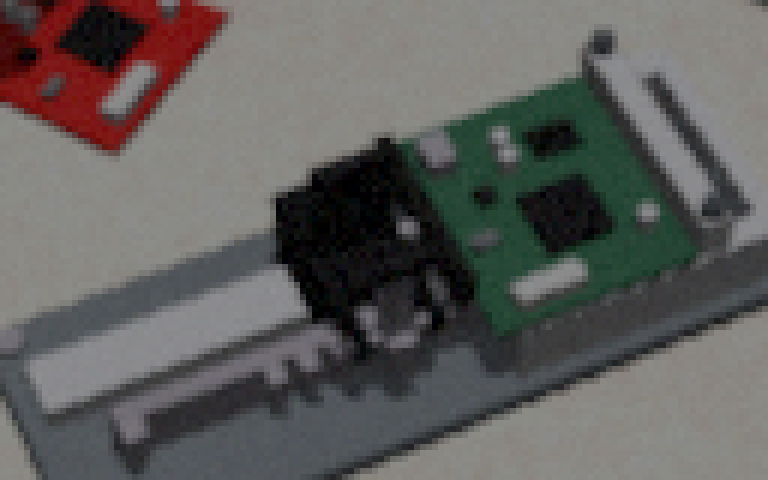

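The top crop shows the pad against the board's edge at (350,120–295), with a smaller pad–jaw gap than before (about 25 px against 35). The bar (y≈101) and plate (y≈203) stand as far apart as at rest, so the lever is fully back. The scene crop shows the board against the stop and nothing else disturbed.

```bash
python3 -c "
from rig import ctrl
print(ctrl.sign_off())"
```

```text
the job is handed in; nothing more can be done
None
```

The job is handed in at about 12 s: the board is clamped with the pad pressed in roughly 5–8 mm by my estimate, and the lever is back at rest with the tooth in its notch; this took one extra re-squeeze and a forward nudge of about 1 mm, because the first release caught on a crest.

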